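# Shut down the thermostat bath: drain gauge, drip rail, disinfectant

## Robot

A 6-joint arm with a two-finger parallel gripper is mounted at the origin on the work surface. World frame = base frame: x ahead of the robot, y to its left, z up, the work surface at z = 0. Lengths are in m, angles in rad, forces in N, time in s.
With the tool pointing down it reaches from about 0.325 to 0.775 m from the base axis. Payload 5.5 kg.
Tool frame: the origin (TCP) lies between the finger pads; the fingertips stand 8 mm ahead of it and the grasp point (between the pads) lies 11 mm behind it (tcp_to_tips is the distance from the TCP to the fingertips, in m); z points along the fingers, y is the line along which they close (so a half turn about z gives the same grasp; the last joint's range is limited). The gripper opens to 88 mm and grips with 3 to 60 N. Pads are 20 mm wide; open, the fingers measure 115 mm over their backs; the gripper's body (75 mm by 178 mm) begins 61 mm behind the grasp point.
Start: joints at [-1.183, 0.091, 1.231, -0, 1.82, -0.057], TCP at [0.258, -0.542, 0.231] pointing down, gripper open.
Joint ranges: [-2.87, 2.87], [-0.86, 2.18], [0.17, 2.46], [-1.51, 4.65], [0.06, 2.69], [-2.65, 2.65]. Speed limits (rad/s): [2.57, 2.57, 3.01, 3.14, 3.14, 3.14].

## Interface

Orientations are given as a unit quaternion [w, x, y, z].
In Python, from bench import * gives the robot as it stands. Calls block until the motion is done:
- move_to(position, orientation): joint-space move of the TCP to a pose.
- move_l(position, speed=0.15, orientation=None): straight line of the TCP; orientation=None keeps the orientation; speed is the mean speed in m/s.
- movej(angles): joint-space move.
- gripper_open() and close(): open the fingers fully, or close them until they stop; the grip force is fixed at half the most.
- hold(seconds).
- inverse_kinematics(position, orientation): joint angles nearest the present ones, or None.
- state(): the state.
- get_image(name): name is "scene" or "side" or "wrist"; returns a dict with "frame" (480x640x3 uint8, blue, green, red), "depth" (480x640 float32, m along the optical axis (not along the pixel's ray), 0 where there is no reading), "camera_matrix" (3x3 intrinsics, pixels), "view" (4x4, takes a point from world to camera coordinates). Camera axes: x right, y up, looking along -z (the intrinsics and any distortion apply to the point x, -y, -z); pixel columns grow to the right and rows downward; lengths in m; the calibration is good to about 2 mm. The wrist camera is an equidistant fisheye: a pixel r from the principal point sees the ray r / f radians off the axis. A picture is of the moment at which its call begins.
A pose or a line that the arm cannot do raises IKError and nothing moves.
- job_done(): hands the job in; it is judged then, once.
The state is a dict: "time": time; "joint_pos": joint angles; "dq": joint speeds; "joint_torque": joint torques, N m; "ee_pos": TCP position; "ee_rot": TCP orientation; "ft_force": force on the tool from outside, world axes, zero at the start; "moment": the same for the moment, N m; "finger_gap": finger opening in m; "finger_force": force on a finger pad.
Only numpy, scipy, OpenCV 4.12 (cv2) and the standard library are available. Lean on these libraries where they do the work, as an engineer would, in place of code of your own. Each camera call takes 0.05 s, during which the arm holds its last target. There are 200 camera calls.

## Task

Shut the water bath down: first pull its sprung drain gauge out until the pointer lines up with the near clip on the rule, hold it there for a good two seconds and let it slide fully home; then hang every saddle weight astride the drip rail and let go of them. After that press the disinfectant pump's cap fully down and let it come up, and finally flush by pulling the drain gauge out to the far clip for another two seconds and letting it go home. Do not pull the gauge against its end stop, and leave the red-capped jar, the beaker and the glass stopper as they stand; the weights must all be hanging still at the end.

Things in the scene. Friction and masses are not known exactly. Their poses are not given: they have to be found in the camera images.
- drain (a joint): Pull-out of the drain gauge, m: 0 = home (spring holds it there), grows as its handle is pulled away from the bath along -y of drain_grip; hard end stop at 0.12. Spring force about 3 N at home, 60 N/m (about 9 N at 0.10). Let go, it returns home by itself in under a second
- drain_grip (a point): Grip point of the gauge's black handle: an upright tab 12 mm thick along the pull (y), 44 mm wide (x), from 14 to 81 mm above the table; this point is its centre, 62 mm up. Pull along -y of this frame. A flat steel slide, top 28 mm above the table, runs back from the tab (+y) into a 45 mm high housing that ends 70 mm behind the home handle. Clear on both sides above 30 mm
- pointer (a point): Tip of the thin steel pointer that sticks out 45 mm on the +x side of the handle, 20 mm above the table, in the plane of the handle's middle; it moves with the handle beside the fixed rule. The bath itself is a fixed white box 340 (x) by 280 (y) by 180 mm high at the left of the table (yellow head on it up to 300 mm); its side begins 150 mm behind the home handle (+y)
- clip_near: Near clip: a fixed upright dark steel fin 4 mm thick (y) clamped on the rule, 20 mm high; origin under the middle of the fin, axes as drain_grip's. The first mark, 35 to 55 mm of pull; lined up means that the pointer has the same y in this clip's frame, within 5 mm
- clip_far: Far clip: the same, farther from the bath. The second mark, 75 to 100 mm of pull
- rail_mid (a point): Middle of the drip rail, on top of its bar, 140 mm above the table. It is a square steel bar, 16 by 16 mm, along this frame's y, 350 mm long between two thin posts (22 mm thick caps, 2 mm proud of the bar); below it lies a white drip tray 120 mm wide (x) by 380 mm (y), 16 mm high. Fixed
- cap_top (a point): Centre of the top of the pump cap, 184 mm above the table when up: a white disc 36 mm across on a fixed white bottle 72 mm thick; a 60 mm spout points along +y of this frame
- cap (a joint): How far the pump cap is pressed, m: 0 = up, 0.012 = fully down (counts as down beyond 0.009); spring 2 N at the top, about 8 N fully down; springs up by itself
- reagent: Bystander: amber jar with red cap, 54 mm thick, 100 mm high; origin at the centre of its underside. Leave alone
- beaker: Bystander: glass beaker 76 mm across, 90 mm high, standing; origin at the centre of its underside. Leave alone
- stopper: Bystander: glass stopper 32 mm across, 44 mm high, standing; origin at the centre of its underside. Leave alone
- saddle1: Saddle weight (up to five alike, some absent): dark rubber-coated inverted U, 0.3 kg, on two legs with heavy steel feet; origin between the feet at the underside, z up. 62 (x) by 44 (y) by 91 mm high; legs 14 mm thick (x), 34 mm gap between them, open along y and below; crown from 45 to 57 mm; on top an upright grip tab 14 mm thick (x) by 30 mm wide (y), from 57 to 91 mm
- seat1 (a point): On saddle1: centre of the crown's underside, 45 mm above its feet; on the rail this lies on top of the bar (x within 12 mm, y within 160 mm, of rail_mid), y along the bar
- saddle2: Saddle weight like saddle1
- seat2 (a point): On saddle2: centre of the crown's underside, 45 mm above its feet; on the rail this lies on top of the bar
- saddle3: Saddle weight like saddle1
- seat3 (a point): On saddle3: centre of the crown's underside, 45 mm above its feet; on the rail this lies on top of the bar
- saddle4: Saddle weight like saddle1
- seat4 (a point): On saddle4: centre of the crown's underside, 45 mm above its feet; on the rail this lies on top of the bar
- saddle5: Saddle weight like saddle1
- seat5 (a point): On saddle5: centre of the crown's underside, 45 mm above its feet; on the rail this lies on top of the bar
Things that resemble listed ones, but are neither listed nor needed, are in the scene too. What is shaped like the saddle3 but yellow is not meant. What is shaped like the saddle5 but blue is not meant.

How it is judged:
By the outcome, as a careful person would: the job done as asked, in the order asked, and still so for the second after the job is handed in, with the robot touching nothing.
Of saddle1, saddle2, saddle3, saddle4, saddle5 only 3 to 5 are there at a start; the rules pass over those that are not, and their reading is None.
At some moment in a run one of saddle1, saddle2, saddle3, saddle4, saddle5 may be knocked a few centimetres aside while the robot is not near it.
Once in a run the grip may slacken for a moment while it holds something.
It also fails if it takes over 210 s, if anything falls off the work surface, if the arm or the gripper's body presses on something with over 40 N, if the wrist force passes 120 N, or if a joint passes its speed limit or range.

## Working session

There is one attempt and no reset: what is moved stays moved. The work goes in short steps, each a Python script; the robot and the scene stay as the last script left them, time stands still between calls to the robot, and variables do not carry over. Pictures are saved under pics/ and viewed, at most 14 in all, crops included, and the job is handed in when it is done.

```bash
ls; mkdir -p pics; cat > h.py <<'E'
from bench import *
import numpy as np, cv2
def snap(n):
    return get_image(n)
def world(d,u,v,z=None):
    """back-project pinhole pixel(s) by depth"""
    K=d["camera_matrix"];V=np.array(d["view"]);z=d["depth"][v,u] if z is None else z
    p=np.array([(u-K[0][2])/K[0][0]*z,-(v-K[1][2])/K[1][1]*z,-z,np.ones_like(z)])
    return (np.linalg.inv(V)@p)[:3].T
E
python3 - <<'E'
from h import *
for n in("scene","side","wrist"):
    d=snap(n);cv2.imwrite(f"pics/{n}0.png",d["frame"]);np.savez(f"{n}0.npz",**d)
    print(n,d["camera_matrix"],np.linalg.inv(d["view"])[:3].round(3),d.keys())
print(state())
E
```

```text
pics
scene [[602.68830876   0.         321.56065014]
 [  0.         602.68830876 243.51385279]
 [  0.           0.           1.        ]] [[ 0.246 -0.613  0.75   1.501]
 [ 0.969  0.151 -0.195 -0.265]
 [ 0.006  0.775  0.632  0.914]] dict_keys(['frame', 'depth', 'camera_matrix', 'view'])
side [[483.15091934   0.         319.62504074]
 [  0.         483.15091934 242.67543523]
 [  0.           0.           1.        ]] [[-0.982  0.146 -0.118  0.434]
 [-0.188 -0.767  0.613  0.527]
 [-0.001  0.625  0.781  0.854]] dict_keys(['frame', 'depth', 'camera_matrix', 'view'])
wrist [[371.64829954   0.         325.9572652 ]
 [  0.         371.64829954 235.94189596]
 [  0.           0.           1.        ]] [[ 0.431  0.873  0.229  0.321]
 [-0.902  0.417  0.108 -0.513]
 [-0.001 -0.253  0.967  0.384]] dict_keys(['frame', 'depth', 'camera_matrix', 'view'])
{'time': 0.15, 'joint_pos': array([-1.18270727e+00,  9.16712840e-02,  1.23162010e+00, -1.47369556e-05,
        1.81977874e+00, -5.67268864e-02]), 'dq': array([-0.00024712, -0.0025902 , -0.00366393, -0.00033296, -0.00103047,
       -0.00069749]), 'joint_torque': array([ 2.44295174e-03, -4.47045279e+01, -4.06908238e+01,  6.99129445e-02,
        2.74325581e-02, -1.13410547e-04]), 'ee_pos': array([ 0.25807431, -0.54142767,  0.22976925]), 'ee_rot': array([-7.27440866e-04,  9.75369263e-01,  2.20577093e-01, -1.28879999e-04]), 'ft_force': array([-0.3650684 ,  0.56621727, -0.05237156]), 'moment': array([-0.05446191, -0.01799902,  0.01814279]), 'finger_force': 0.0, 'finger_gap': 0.08771231350846602}
```

View pics/scene0.png

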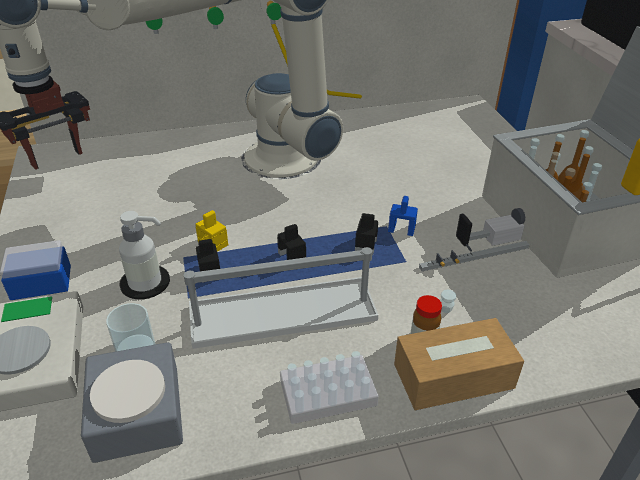

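View pics/side0.png

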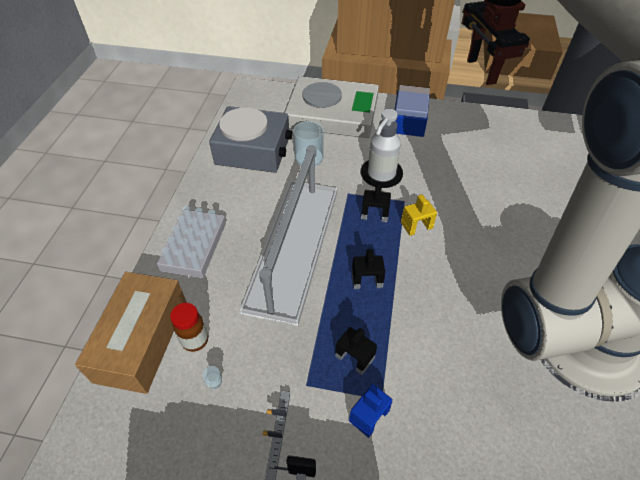

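The scene shows three black saddles on the blue mat at scene px (207,255), (291,243), (367,232), matching side px (376,205), (368,268), (356,348). The yellow (211,230) and blue (403,215) ones are decoys. The gauge handle is at scene px (464,230) and the pump at (135,220). Next I'll enlarge the rule and the saddles and compute the clouds.

```bash
python3 - <<'E'
from h import *
S=np.load("scene0.npz");D=np.load("side0.npz")
a=cv2.resize(S["frame"][195:285,395:535],None,fx=5.6,fy=5.6,interpolation=2)[:500,:784]
cv2.imwrite("pics/crop_rule.png",a)
b=cv2.resize(D["frame"][370:480,230:345],(390,373),interpolation=2);c=cv2.resize(D["frame"][170:430,310:445],(390,590),interpolation=2)
o=np.zeros((600,790,3),np.uint8);o[:373,:390]=b;o[:590,395:785]=c;cv2.imwrite("pics/crop_side.png",o)
vv,uu=np.mgrid[0:480,0:640]
for n,d in(("scene",S),("side",D)):
    P=world(d,uu.ravel(),vv.ravel()).reshape(640*480,3)if 0 else np.moveaxis(np.array(world(d,uu,vv)) if 0 else world(d,uu.ravel(),vv.ravel()).reshape(480,640,3),0,0)
    f=d["frame"].astype(int);ok=d["depth"]>0
    print(n,"valid",ok.mean(),"table z",np.median(P[...,2][ok&(abs(P[...,2])<.02)]))
    m=ok&(f.max(2)<60)&(P[...,2]>.008)&(P[...,2]<.13)&(P[...,0]>.25)&(P[...,0]<.9)&(P[...,1]>-.6)
    k,l,st,ce=cv2.connectedComponentsWithStats(m.astype(np.uint8))
    for i in range(1,k):
        if st[i,4]>25:
            q=P[l==i];t=q[q[:,2]>np.percentile(q[:,2],97)-.012]
            print(ce[i].round(),st[i,4],"min",np.percentile(q,2,axis=0).round(3),"max",np.percentile(q,98,axis=0).round(3),"topmean",t.mean(0).round(3))
    np.save(n+"P.npy",P)
E
```

```text
scene valid 0.9958430989583333 table z 0.0011502034308174536
[518. 215.] 151 min [0.475 0.472 0.048] max [0.515 0.487 0.076] topmean [0.499 0.479 0.07 ]
[366. 232.] 613 min [0.434 0.085 0.02 ] max [0.485 0.144 0.092] topmean [0.452 0.115 0.087]
[464. 230.] 362 min [0.482 0.329 0.019] max [0.536 0.343 0.083] topmean [0.507 0.335 0.078]
[292. 243.] 676 min [ 0.428 -0.09   0.021] max [ 0.483 -0.038  0.092] topmean [ 0.453 -0.065  0.088]
[207. 255.] 575 min [ 0.434 -0.276  0.036] max [ 0.487 -0.234  0.093] topmean [ 0.459 -0.255  0.088]
[453. 256.] 36 min [0.55  0.287 0.014] max [0.573 0.291 0.035] topmean [0.562 0.289 0.028]
[438. 259.] 33 min [0.55  0.25  0.015] max [0.572 0.255 0.034] topmean [0.562 0.252 0.028]
[164. 283.] 38 min [ 0.452 -0.369  0.008] max [ 0.496 -0.344  0.013] topmean [ 0.475 -0.357  0.009]
side valid 0.9959244791666667 table z 0.0002705830969311762
[288. 134.] 65 min [ 0.699 -0.47   0.025] max [ 0.714 -0.441  0.054] topmean [ 0.706 -0.451  0.048]
[282. 151.] 75 min [ 0.699 -0.41   0.026] max [ 0.714 -0.372  0.053] topmean [ 0.706 -0.381  0.048]
[376. 200.] 597 min [ 0.422 -0.273  0.02 ] max [ 0.481 -0.231  0.092] topmean [ 0.452 -0.25   0.088]
[368. 267.] 803 min [ 0.414 -0.083  0.015] max [ 0.478 -0.035  0.091] topmean [ 0.446 -0.06   0.089]
[356. 347.] 1047 min [0.412 0.093 0.016] max [0.479 0.149 0.092] topmean [0.446 0.12  0.089]
[280. 413.] 42 min [0.548 0.253 0.014] max [0.569 0.257 0.032] topmean [0.557 0.256 0.026]
[274. 434.] 79 min [0.546 0.289 0.011] max [0.568 0.294 0.034] topmean [0.557 0.292 0.029]
[299. 466.] 544 min [0.479 0.333 0.018] max [0.544 0.345 0.083] topmean [0.5   0.339 0.08 ]
```

View pics/crop_rule.png

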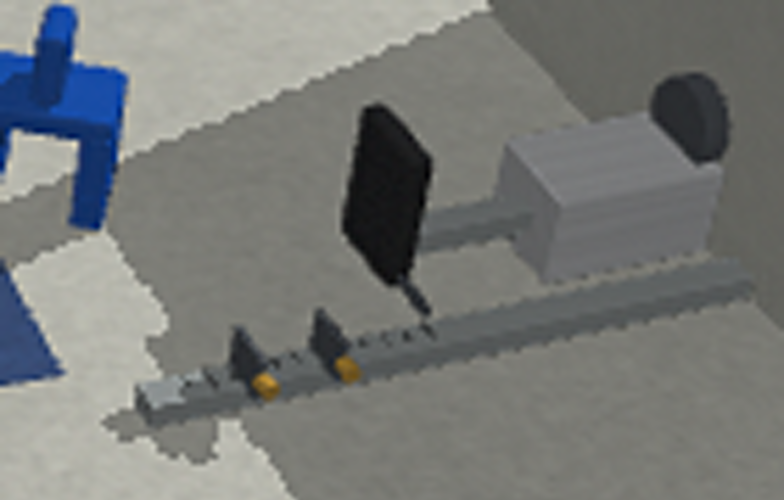

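View pics/crop_side.png

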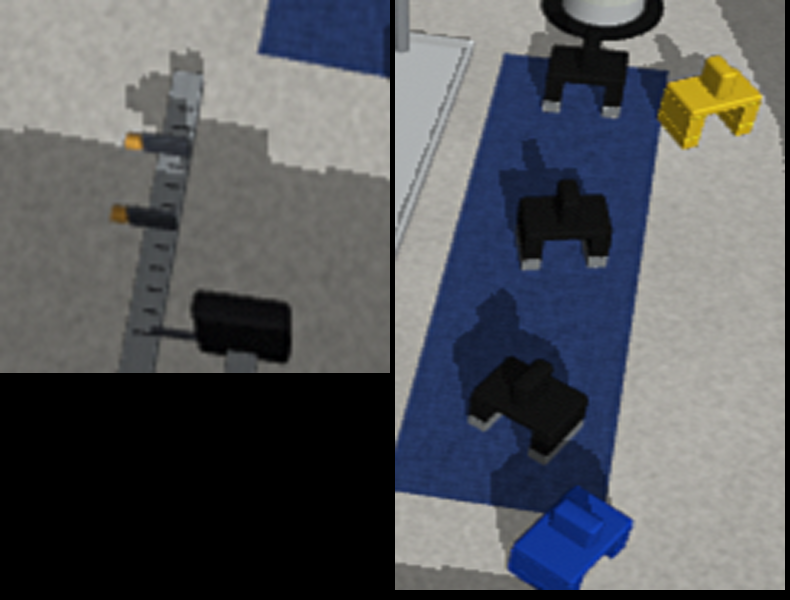

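Crops: exactly three black saddles are on the mat. The blue and yellow ones beside it are excluded by colour. There are two dark fins on the rule, one at side crop (150,215) for near and one at (165,142) for far. The pointer tip is at crop (150,332), and the handle is the black tab with the housing behind it. Now the axes.

```bash
python3 - <<'E'
from h import *
deg=np.degrees
def rect(q): 
    (c,s,a)=cv2.minAreaRect(q.astype(np.float32)); 
    return np.round(c,4),np.round(s,3),round(a,1)
def pca(q):
    w,v=np.linalg.eigh(np.cov(q.T)); v=v[:,1]*np.sign(v[1,1]); return deg(np.arctan2(-v[0],v[1])).round(1),np.sqrt(w).round(4)
for n in("scene","side"):
    d=np.load(n+"0.npz");P=np.load(n+"P.npy");f=d["frame"].astype(int);print("==",n)
    box=lambda x0,x1,y0,y1,z0,z1:(P[...,0]>x0)&(P[...,0]<x1)&(P[...,1]>y0)&(P[...,1]<y1)&(P[...,2]>z0)&(P[...,2]<z1)
    dark=f.max(2)<75
    for y in(-.253,-.062,.117):
        t=P[box(.38,.53,y-.05,y+.05,.083,.1)&dark][:,:2];a=P[box(.38,.53,y-.05,y+.05,.05,.063)&dark][:,:2];al=P[box(.38,.53,y-.05,y+.05,.05,.1)&dark][:,:2]
        print("tab",len(t),rect(t),pca(t),"crown",rect(a),"all",rect(al),pca(al))
    h=P[box(.46,.56,.31,.36,.03,.09)&dark];print("handle",rect(h[:,:2]),"yaw of long axis",pca(h[:,:2]),h.min(0).round(3),h.max(0).round(3))
    r=P[box(.55,.8,-.35,.25,.128,.16)];print("rail",len(r),rect(r[:,:2]),pca(r[:,:2]),np.percentile(r[:,2],[10,50,90,99]).round(3))
    ru=P[box(.53,.6,.2,.48,.006,.013)];
    c=P[box(.38,.54,-.46,-.27,.176,.2)];print("cap",len(c),rect(c[:,:2]),np.percentile(c[:,2],[5,50,95]).round(3))
    ho=P[box(.46,.56,.35,.5,.036,.06)];print("housing",ho.min(0).round(3),ho.max(0).round(3),rect(ho[:,:2]))
    ba=P[box(.3,.9,.44,.9,.12,.179)];print("bath ymin",np.percentile(ba,1,axis=0).round(3))
    for nm,m in(("bottle",box(.38,.54,-.46,-.27,.05,.1)),("spoutreg",box(.38,.56,-.46,-.24,.14,.2))):
        q=P[m];print(nm,np.percentile(q,1,axis=0).round(3),np.percentile(q,99,axis=0).round(3))
E
python3 - <<'E'
import cv2,numpy as np
import os;os.chdir(".")
S=np.load("scene0.npz")["frame"][200:300,100:240];D=np.load("side0.npz")["frame"][95:225,340:450]
o=np.zeros((600,790,3),np.uint8);o[:280,:392]=cv2.resize(S,(392,280));o[:460,395:785]=cv2.resize(D,(390,460));cv2.imwrite("pics/crop_pump.png",o)
E
```

```text
== scene
tab 86 (array([ 0.4562, -0.2547]), array([0.028, 0.019]), 82.9) (np.float64(-1.4), array([0.0042, 0.0084])) crown (array([ 0.4572, -0.2553]), array([0.066, 0.044]), 1.3) all (array([ 0.4572, -0.2553]), array([0.066, 0.044]), 1.3) (np.float64(-72.0), array([0.0118, 0.0132]))
tab 76 (array([ 0.4498, -0.0641]), array([0.019, 0.028]), 2.0) (np.float64(11.8), array([0.0039, 0.0085])) crown (array([ 0.4513, -0.0644]), array([0.066, 0.044]), 15.8) all (array([ 0.4513, -0.0644]), array([0.066, 0.044]), 15.8) (np.float64(-47.9), array([0.0106, 0.0149]))
tab 70 (array([0.4501, 0.1154]), array([0.029, 0.019]), 54.3) (np.float64(-28.7), array([0.0047, 0.0081])) crown (array([0.4499, 0.1158]), array([0.045, 0.066]), 63.9) all (array([0.4499, 0.1158]), array([0.045, 0.066]), 63.9) (np.float64(39.5), array([0.0115, 0.0137]))
handle (array([0.5048, 0.337 ]), array([0.05 , 0.016]), 0.8) yaw of long axis (np.float64(-82.7), array([0.0033, 0.0138])) [0.48  0.329 0.03 ] [0.53  0.345 0.086]
rail 1924 (array([ 0.6228, -0.1209]), array([0.371, 0.025]), 87.6) (np.float64(-2.3), array([0.0053, 0.108
[... 1093 characters left out ...]
([0.4457, 0.1175]), array([0.045, 0.062]), 62.3) (np.float64(68.6), array([0.0122, 0.0173]))
handle (array([0.5006, 0.3378]), array([0.044, 0.013]), 3.9) yaw of long axis (np.float64(-86.3), array([0.0036, 0.0126])) [0.479 0.331 0.03 ] [0.523 0.345 0.084]
rail 1329 (array([ 0.619 , -0.1198]), array([0.372, 0.022]), 87.8) (np.float64(-2.3), array([0.0052, 0.1098])) [0.135 0.14  0.142 0.144]
cap 206 (array([ 0.4532, -0.3782]), array([0.072, 0.034]), 86.1) [0.178 0.183 0.186]Traceback (most recent call last):
  File "<stdin>", line 19, in <module>
    return umr_minimum(a, axis, None, out, keepdims, initial, where)
ValueError: zero-size array to reduction operation minimum which has no identity
```

View pics/crop_pump.png

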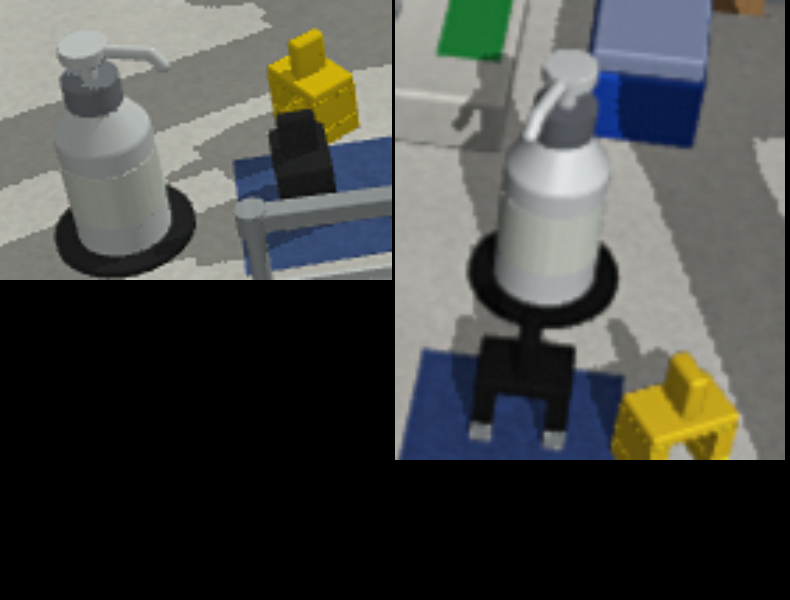

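The pump crop shows the cap disc with its spout pointing roughly +y, clear of saddle1. The scene and side heights agree with the text: tab top 0.09, rail 0.14, cap 0.184, handle 0.083. The cameras differ by about 4 mm in x, so I average them. Now I move above the gauge and refine with the wrist camera.

```bash
cat >> h.py <<'E'
from scipy.spatial.transform import Rotation as R
def quat(yaw):
    """tool down; tool y along world direction yaw(rad); nearest half turn with j6 in range"""
    best=None
    out=[]
    for a in(yaw,yaw+np.pi):
        y=np.array([np.cos(a),np.sin(a),0]);z=np.array([0,0,-1.]);q=R.from_matrix(np.c_[np.cross(y,z),y,z]).as_quat()
        out.append(q[[3,0,1,2]])
    return out
def best(p,yaw):
    j0=state()["joint_pos"];c=[]
    for q in quat(yaw):
        j=inverse_kinematics(list(p),list(q))
        if j is not None:c.append((abs(np.array(j)-j0).max()+(10 if abs(j[5])>2.5 else 0),q))
    return list(min(c,key=lambda t:t[0])[1])
def wcloud(d):
    K=d["camera_matrix"];v,u=np.mgrid[0:480,0:640]
    a=(u-K[0,2])/K[0,0];b=(v-K[1,2])/K[1,1];r=np.hypot(a,b)+1e-9;t=np.tan(np.minimum(r,1.4))/r;z=d["depth"]
    p=np.stack([a*t*z,-b*t*z,-z,np.ones_like(z)],-1)
    return (p@np.linalg.inv(d["view"]).T)[...,:3]
def box(P,x0,x1,y0,y1,z0,z1):
    return (P[...,0]>x0)&(P[...,0]<x1)&(P[...,1]>y0)&(P[...,1]<y1)&(P[...,2]>z0)&(P[...,2]<z1)
def rect(q):
    c,s,a=cv2.minAreaRect(q[:,:2].astype(np.float32));return np.round(c,4),np.round(s,4),round(a,1)
def st():
    s=state();print("t",round(s["time"],1),"tcp",np.round(s["ee_pos"],4),"gap",round(s["finger_gap"],4),"ff",round(s["finger_force"],1),"ft",np.round(s["ft_force"],1))
E
python3 - <<'E'
from h import *
P=np.load("sideP.npy");q=P[box(P,.53,.6,.2,.46,.007,.013)];print("rule side",len(q),rect(q))
P=np.load("sceneP.npy");q=P[box(P,.53,.6,.2,.46,.007,.013)];print("rule scene",len(q),rect(q))
s=state()["ee_pos"];move_l([s[0],s[1],.33])
p=[.50,.29,.30];move_to(p,best(p,np.pi/2));st()
d=snap("wrist");cv2.imwrite("pics/w1.png",d["frame"]);np.savez("w1.npz",**d);P=wcloud(d);f=d["frame"].astype(int);dk=f.max(2)<75
print("table z",np.median(P[...,2][abs(P[...,2])<.02]))
h=P[box(P,.46,.55,.3,.37,.07,.095)&dk];print("handle",len(h),rect(h),h[:,2].max())
for a,b in((.235,.27),(.273,.31)):
    c=P[box(P,.54,.6,a,b,.018,.045)&dk];print("clip",len(c),rect(c),c.mean(0).round(4))
q=P[box(P,.53,.6,.2,.46,.006,.02)];print("rule",rect(q))
E
```

```text
rule side 585 (array([0.5576, 0.2849]), array([0.024 , 0.1477]), 3.5)
rule scene 355 (array([0.5534, 0.3339]), array([0.0245, 0.2521]), 2.9)
t 4.0 tcp [0.5004 0.2893 0.3   ] gap 0.0879 ff 0.0 ft [ 0.4 -0.2  0.6]
table z 0.0005816789041106496
handle 489 (array([0.5008, 0.3363]), array([0.0431, 0.0117]), 2.7) 0.0835508684367699
clip 6 (array([0.549 , 0.2524]), array([0.0006, 0.0021]), 2.4) [0.5491 0.2525 0.0249]
clip 27 (array([0.5578, 0.29  ]), array([0.0227, 0.0024]), 3.7) [0.5588 0.2901 0.0311]
rule (array([0.5517, 0.3347]), array([0.0181, 0.2515]), 3.7)
```

View pics/w1.png

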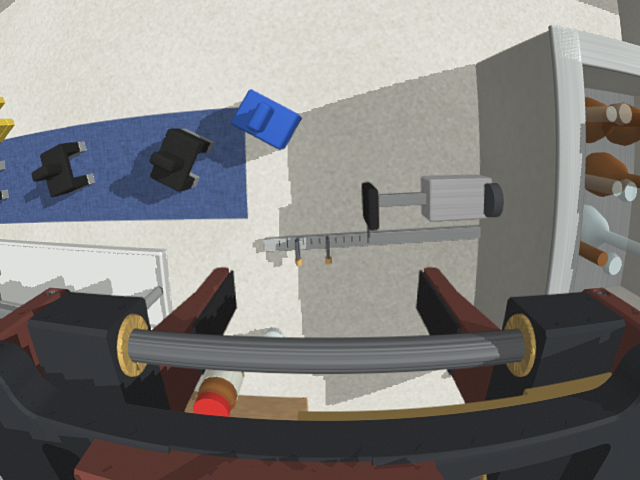

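The wrist view shows the handle at (370,205), the pointer crossing the rule at (369,237), the near clip at (328,248) and the far clip at (298,252). In the gauge frame the near pull is about 49.5 mm and the far pull about 86.4 mm, and the gauge yaw is about 3.3°. Gripping and pulling now.

```bash
cat >> h.py <<'E'
YAW=np.radians(3.3);GY=np.array([-np.sin(YAW),np.cos(YAW),0]);H0=np.array([.501,.3363,.056])
def gauge_grip():
    p=H0-.0015*GY;q=best(p+[0,0,.12],YAW+np.pi/2)
    move_to(list(p+[0,0,.12]),q);move_l(list(p),.1);close();hold(.2);st()
def gauge_check(tag):
    """pointer against clips along GY, from all three cameras"""
    for n in("scene","side","wrist"):
        d=snap(n);np.savez(f"{tag}_{n}.npz",**d);cv2.imwrite(f"pics/{tag}_{n}.png",d["frame"])
E
python3 - <<'E'
from h import *
gauge_grip()
s=state()["ee_pos"];t=H0-.0495*GY;t[2]=s[2];move_l(list(t),.05);st();hold(.3)
gauge_check("near");st()
a=cv2.resize(np.load("near_scene.npz")["frame"][200:285,400:520],(790,560),interpolation=2);cv2.imwrite("pics/c1.png",a)
b=cv2.resize(np.load("near_side.npz")["frame"][370:480,230:345],(610,583),interpolation=2);cv2.imwrite("pics/c2.png",b)
E
```

```text
t 7.3 tcp [0.5011 0.3351 0.056 ] gap 0.0121 ff 30.0 ft [ 0.8  3.9 -1.3]
t 8.4 tcp [0.504 0.287 0.056] gap 0.0117 ff 30.0 ft [ 1.4  5.9 -1.8]
t 8.9 tcp [0.5039 0.287  0.056 ] gap 0.0117 ff 30.0 ft [ 1.3  4.9 -2. ]
```

View pics/c1.png

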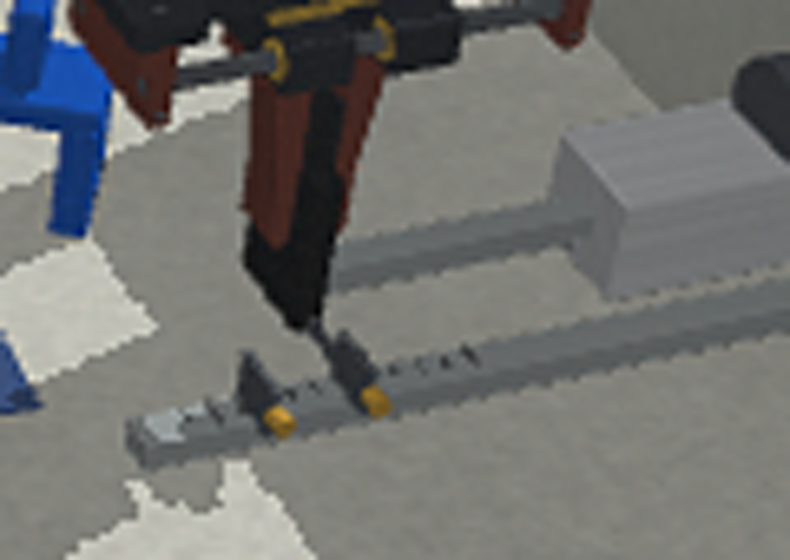

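View pics/c2.png

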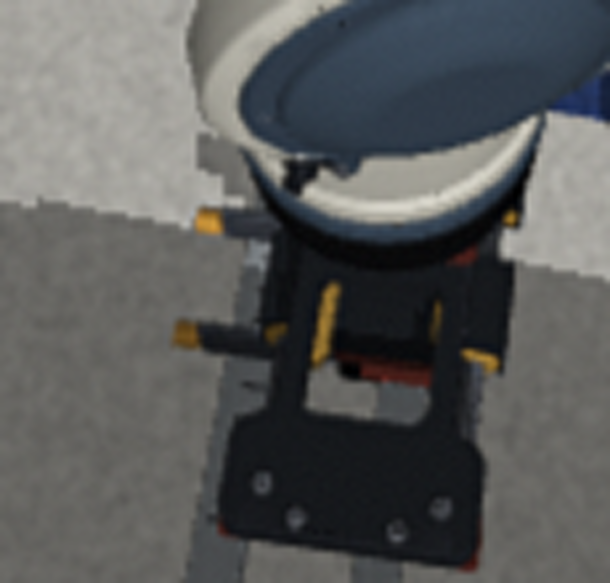

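```bash
python3 - <<'E'
from h import *
vv,uu=np.mgrid[0:480,0:640]
for tag in("scene0","near_scene"):
    d=np.load(tag+".npz");P=world(d,uu.ravel(),vv.ravel()).reshape(480,640,3);f=d["frame"].astype(int)
    m=box(P,.48,.6,.22,.36,.0155,.045)&(f.max(2)<80)
    loc=(P-H0);lx=loc@np.array([np.cos(YAW),np.sin(YAW),0]);ly=loc@GY
    print(tag)
    for v,u in np.argwhere(m):
        if lx[v,u]>.026 and ly[v,u]>-.075: print(u,v,"lx %.1f ly %.1f z %.1f"%(lx[v,u]*1e3,ly[v,u]*1e3,P[v,u,2]*1e3),f[v,u],end=";")
    print()
E
```

```text
scene0
467 239 lx 26.7 ly -1.7 z 39.8 [20 21 20];465 242 lx 28.8 ly -6.9 z 33.7 [24 22 21];466 245 lx 29.0 ly -2.7 z 23.8 [45 40 39];467 245 lx 28.3 ly 0.5 z 22.5 [52 47 44];467 246 lx 31.6 ly -1.2 z 22.5 [44 41 39];468 246 lx 30.3 ly 2.5 z 20.6 [53 50 46];467 247 lx 31.4 ly -0.5 z 19.2 [67 66 64];468 247 lx 34.0 ly 0.4 z 21.0 [47 44 40];469 247 lx 36.8 ly 1.1 z 23.0 [53 49 45];468 248 lx 35.5 ly -0.2 z 19.3 [49 48 47];469 248 lx 40.5 ly -1.0 z 23.4 [48 43 40];470 248 lx 42.0 ly 0.7 z 24.2 [53 49 46];469 249 lx 42.3 ly -1.7 z 22.0 [43 39 37];470 249 lx 43.3 ly 0.3 z 22.4 [47 43 40];452 250 lx 46.6 ly -49.6 z 34.2 [72 70 68];470 250 lx 43.2 ly 1.0 z 19.0 [45 41 38];471 250 lx 44.9 ly 2.5 z 20.1 [43 39 36];451 251 lx 44.7 ly -50.5 z 29.9 [63 64 61];452 251 lx 48.0 ly -50.0 z 32.4 [69 65 61];451 252 lx 44.9 ly -50.1 z 27.0 [52 49 47];452 252 lx 50.3 ly -51.0 z 31.6 [43 39 37];453 252 lx 51.8 ly -49.4 z 32.4 [68 63 59];451 253 lx 48.6 ly -52.1 z 27.4 [47 45 43];452 253 lx 50.8 ly -50.9 z 28.9 [47 43 42];453 253 lx 54.7 ly -50.8 z 32.0 [52 48 44];454 253 lx 57.6 ly -50.1 z 34.2 [56 50 49]
[... 3097 characters left out ...]
 [51 48 45];455 256 lx 64.1 ly -50.4 z 30.6 [47 44 42];456 256 lx 67.5 ly -50.1 z 33.3 [60 55 52];452 257 lx 54.6 ly -51.5 z 20.2 [47 44 41];453 257 lx 60.8 ly -53.0 z 25.6 [50 46 44];454 257 lx 61.8 ly -51.0 z 25.9 [51 48 44];455 257 lx 67.8 ly -52.4 z 31.1 [49 43 41];456 257 lx 67.9 ly -49.9 z 30.6 [53 47 43];452 258 lx 53.9 ly -50.5 z 16.4 [48 46 43];453 258 lx 60.2 ly -52.1 z 21.9 [47 45 42];454 258 lx 65.1 ly -52.7 z 26.1 [49 43 41];455 258 lx 63.0 ly -48.7 z 23.3 [52 45 40];453 259 lx 61.1 ly -52.2 z 19.6 [49 46 42];454 259 lx 63.2 ly -50.9 z 21.0 [50 43 39];444 260 lx 54.3 ly -70.9 z 15.8 [63 63 59];454 260 lx 61.8 ly -49.4 z 16.5 [45 48 49];455 261 lx 73.3 ly -54.1 z 24.2 [45 62 69];
```

```bash
python3 - <<'E'
from h import *
d=np.load("near_wrist.npz");a=d["frame"];P=wcloud(d)
m=box(P,.53,.59,.23,.32,.008,.05);v,u=np.argwhere(m).T;print(u.min(),u.max(),v.min(),v.max())
c=a[max(v.min()-10,0):v.max()+10,max(u.min()-10,0):u.max()+10];k=min(780/c.shape[1],580/c.shape[0]);cv2.imwrite("pics/c3.png",cv2.resize(c,None,fx=k,fy=k,interpolation=2));print(k)
E
```

```text
321 333 374 387
17.575757575757574
```

View pics/c3.png

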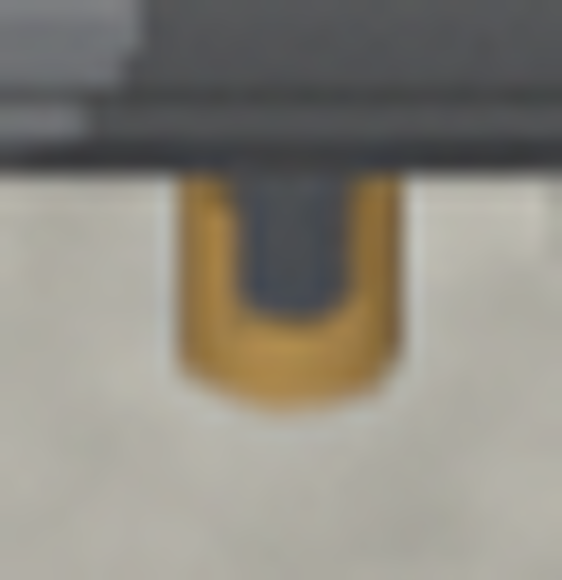

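In the scene depth the pointer sits at −50.5 mm and the near fin at about −50 mm, so they line up within about 1 mm. I hold, then let it go home.

```bash
cat >> h.py <<'E'
def gauge_home():
    hold(2.8);st()
    p=H0-.0025*GY;move_l(list(p),.06);st();gripper_open();hold(.3);move_l([p[0],p[1],.25],.2)
    move_to([.50,.29,.30],best([.50,.29,.30],np.pi/2))
    d=snap("wrist");P=wcloud(d);h=P[box(P,.46,.55,.2,.37,.07,.095)&(d["frame"].max(2)<75)];print("handle home",rect(h))
    c=P[box(P,.38,.53,.05,.17,.05,.1)&(d["frame"].max(2)<75)];print("saddle3",rect(c));st()
E
python3 - <<'E'
from h import *
gauge_home()
# refine saddles from above with the wrist camera
for p in([.45,.02,.32],[.45,-.2,.32]):
    move_to(p,best(p,0));hold(.2);d=snap("wrist");P=wcloud(d);dk=d["frame"].max(2)<75
    cv2.imwrite("pics/w_%d.png"%(p[1]*100),d["frame"]);np.savez("w_%d.npz"%(p[1]*100),**d)
    for y in(-.254,-.063,.117):
        for nm,a,b in(("tab",.08,.1),("crown",.05,.1)):
            t=P[box(P,.39,.52,y-.06,y+.06,a,b)&dk]
            if len(t)>20:print(p[1],nm,y,len(t),rect(t),t[:,2].max().round(3))
    for nm,B in(("rail",(.56,.68,-.33,.09,.132,.15)),("cap",(.4,.52,-.46,-.3,.176,.2))):
        t=P[box(P,*B)]
        if len(t)>20:print(nm,len(t),rect(t),np.percentile(t[:,2],[50,95]).round(3))
E
```

```text
t 11.7 tcp [0.504 0.287 0.056] gap 0.0122 ff 30.0 ft [ 3.3  6.3 -2. ]
t 12.6 tcp [0.5011 0.3338 0.056 ] gap 0.012 ff 30.0 ft [ 0.7  4.  -1.4]
handle home (array([0.5011, 0.3364]), array([0.0432, 0.0116]), 3.3)
saddle3 (array([0.4471, 0.1169]), array([0.044 , 0.0625]), 63.0)
t 15.7 tcp [0.5    0.2899 0.2989] gap 0.0878 ff 0.0 ft [ 0.4 -0.  -0.4]
0.02 tab -0.254 106 (array([ 0.4538, -0.2448]), array([0.0137, 0.0097]), 7.9) 0.093
0.02 crown -0.254 1102 (array([ 0.4535, -0.2549]), array([0.0606, 0.0437]), 1.7) 0.093
0.02 tab -0.063 339 (array([ 0.4472, -0.0639]), array([0.0148, 0.0295]), 12.8) 0.093
0.02 crown -0.063 1851 (array([ 0.4475, -0.064 ]), array([0.0619, 0.0445]), 13.9) 0.093
0.02 tab 0.117 370 (array([0.4471, 0.116 ]), array([0.0294, 0.0142]), 62.4) 0.094
0.02 crown 0.117 2116 (array([0.4468, 0.1161]), array([0.044 , 0.0621]), 62.6) 0.094
rail 2426 (array([ 0.6239, -0.0738]), array([0.2772, 0.0239]), 88.6) [0.14  0.142]
-0.2 tab -0.254 350 (array([ 0.4538, -0.2549]), array([0.0143, 0.0287]), 0.4) 0.093
-0.2 crown -0.254 1911 (array([ 0.4537, -0.2556]), array([0.0611, 0.0435]), 1.6) 0.093
-0.2 tab -0.063 369 (array([ 0.4477, -0.0652]), array([0.0142, 0.0295]), 13.4) 0.093
-0.2 crown -0.063 2071 (array([ 0.4476, -0.065 ]), array([0.0612, 0.0441]), 14.4) 0.093
rail 5227 (array([ 0.6181, -0.1399]), array([0.3282, 0.0219]), 88.4) [0.14  0.142]
cap 592 (array([ 0.456 , -0.3694]), array([0.0514, 0.033 ]), 84.1) [0.183 0.185]
```

```bash
python3 - <<'E'
from h import *
vv,uu=np.mgrid[0:480,0:640]
import glob
for n in("w_2","w_-20","scene0","side0"):
    d=np.load(n+".npz");P=wcloud(d) if n[0]=="w" else world(d,uu.ravel(),vv.ravel()).reshape(480,640,3)
    t=P[box(P,.58,.66,-.28,.05,.1375,.1435)];f=np.polyfit(t[:,1]+.12,t[:,0],1);r=t[:,0]-np.polyval(f,t[:,1]+.12)
    e=P[box(P,.58,.66,-.4,.1,.125,.147)]
    print(n,len(t),f.round(4),np.percentile(r,[2,98]).round(4),"y range",np.percentile(e[:,1],[.2,99.8]).round(3))
E
```

```text
w_2 1811 [0.0455 0.6188] [-0.0073  0.0081] y range [-0.212  0.064]
w_-20 4256 [0.0399 0.6194] [-0.0072  0.0081] y range [-0.3    0.023]
scene0 990 [0.0398 0.6231] [-0.01    0.0084] y range [-0.305  0.063]
side0 944 [0.0407 0.6184] [-0.0075  0.0079] y range [-0.305  0.066]
```

Rail fit: x = 0.6195 at y = −0.12, direction yaw −2.35°, top at 0.140–0.141. Now pick and place the first saddle (saddle3) with a fresh look and a slip check.

```bash
cat >> h.py <<'E'
RY=np.radians(-2.35);RU=np.array([-np.sin(RY),np.cos(RY),0]);RM=np.array([.6195,-.12,.0])
vv,uu=np.mgrid[0:480,0:640]
def cloud(n):
    d=snap(n);P=wcloud(d) if n=="wrist" else world(d,uu.ravel(),vv.ravel()).reshape(480,640,3);return d,P
def find(x,y):
    """look from above for the black saddle near x,y: centre, yaw (mod 180, about 0)"""
    p=[x,y+.04 if y<0 else y-.06,.32];move_to(p,best(p,0));hold(.2);d,P=cloud("wrist");f=d["frame"].astype(int)
    m=box(P,x-.09,x+.09,y-.09,y+.09,.05,.1)&(f.max(2)<75);k,l,s,_=cv2.connectedComponentsWithStats(m.astype(np.uint8))
    t=P[l==1+np.argmax(s[1:,4])];c,sz,a=rect(t);yaw=a if sz[0]>sz[1] else a-90
    col=P[box(P,x-.12,x+.12,y-.12,y+.12,.03,.1)&(f.max(2)-f.min(2)>80)]
    yr=np.radians(yaw);L=(col[:,:2]-c)@np.array([[np.cos(yr),-np.sin(yr)],[np.sin(yr),np.cos(yr)]])
    bad=(abs(L[:,0])<.065)&(abs(L[:,1])<.018)
    print("found",c,sz,yaw,"ztop",t[:,2].max().round(3),"coloured in swath",bad.sum());return c,yr,bad.sum()
def feet():
    """lowest points of what hangs under the gripper, and their mid, from both fixed cameras"""
    t=state()["ee_pos"]
    for n in("scene","side"):
        d,P=cloud(n);q=P[box(P,t[0]-.06,t[0]+.06,t[1]-.06,t[1]+.06,t[2]-.09,t[2]-.02)]
        print(n,len(q),"feet below tcp",(np.percentile(q[:,2],2)-t[2]).round(4) if len(q)>20 else None,"xy",rect(q)[0] if len(q)>20 else None)
def pick(x,y):
    c,yr,bad=find(x,y)
    if bad or np.hypot(c[0]-x,c[1]-y)>.06: raise SystemExit("check")
    q=best([c[0],c[1],.069],yr);move_to([c[0],c[1],.17],q);move_l([c[0],c[1],.069],.08);close();hold(.2);st()
    move_l([c[0],c[1],.26],.12);hold(.3);st();feet()
def place(off):
    p=RM+off*RU;q=best([p[0],p[1],.26],RY);move_to([p[0],p[1],.27],q);hold(.3);st();feet()
    return p
def lower(p,z=.165):
    move_l([p[0],p[1],.19],.1);move_l([p[0],p[1],z],.04);hold(.3);st()
def release(p):
    gripper_open();hold(.4);move_l([p[0],p[1],.29],.12);hold(.3);st()
def railcheck():
    for n in("scene","side"):
        d,P=cloud(n);m=box(P,.56,.69,-.32,.08,.155,.2)&(d["frame"].max(2)<75);k,l,s,_=cv2.connectedComponentsWithStats(m.astype(np.uint8))
        for i in range(1,k):
            if s[i,4]>60:
                t=P[l==i];r=t.mean(0)-RM;print(n,s[i,4],"along",round(r@RU,3),"across",round(r@[np.cos(RY),np.sin(RY),0],4),"ztop",np.percentile(t[:,2],98).round(3),rect(t))
E
python3 - <<'E'
from h import *
pick(.447,.116);p=place(.10)
E
```

```text
found [0.4471 0.1158] [0.0441 0.0629] -26.799999999999997 ztop 0.093 coloured in swath 0
t 22.8 tcp [0.4469 0.1158 0.0688] gap 0.0139 ff 30.0 ft [ 0.6  1.4 -2.2]
t 24.9 tcp [0.447  0.1158 0.2598] gap 0.0137 ff 30.0 ft [-0.8  0.4 -3.4]
scene 441 feet below tcp -0.067 xy [0.4512 0.1149]
side 529 feet below tcp -0.0672 xy [0.4469 0.118 ]
t 26.2 tcp [ 0.6232 -0.0191  0.2709] gap 0.0137 ff 30.0 ft [ 1.1  1.5 -2.4]
scene 571 feet below tcp -0.0671 xy [ 0.6259 -0.0184]
side 509 feet below tcp -0.0673 xy [ 0.622 -0.017]
```

Held without slip: the feet are 67–69 mm below the TCP, as grasped. Lower, release and check.

```bash
python3 - <<'E'
from h import *
p=RM+.10*RU;lower(p);release(p);railcheck()
E
```

```text
t 28.3 tcp [ 0.6237 -0.0201  0.1652] gap 0.0137 ff 30.0 ft [-0.9  0.4 -3. ]
t 31.4 tcp [ 0.6235 -0.0201  0.2896] gap 0.0877 ff 0.0 ft [ 0.  -0.6 -0.4]
scene 248 along 0.1 across 0.006 ztop 0.189 (array([ 0.6277, -0.0205]), array([0.0295, 0.0167]), 79.2)
side 196 along 0.107 across -0.0032 ztop 0.187 (array([ 0.6222, -0.0184]), array([0.0306, 0.0144]), 86.8)
```

Saddle3 hangs centred and level, with its tab top at 0.187. Next saddle2.

```bash
python3 - <<'E'
from h import *
pick(.4476,-.0645);s=state()
if s["finger_gap"]<.011: raise SystemExit("lost")
p=place(0.0);lower(p);release(p);railcheck()
E
```

```text
found [ 0.4196 -0.0751] [0.0619 0.0441] 13.5 ztop 0.093 coloured in swath 0
t 35.9 tcp [ 0.4194 -0.0751  0.0688] gap 0.0136 ff 30.0 ft [-0.3 -0.1  0.3]
t 37.9 tcp [ 0.4195 -0.0751  0.2598] gap 0.0139 ff 30.0 ft [ 0.4  0.5 -2.4]
scene 534 feet below tcp -0.0669 xy [ 0.4219 -0.0751]
side 446 feet below tcp -0.0674 xy [ 0.4179 -0.0726]
t 39.2 tcp [ 0.6189 -0.1199  0.2713] gap 0.0138 ff 30.0 ft [ 0.4 -0.4 -2.9]
scene 545 feet below tcp -0.0665 xy [ 0.6214 -0.1196]
side 475 feet below tcp -0.0671 xy [ 0.6173 -0.1185]
t 41.3 tcp [ 0.6196 -0.12    0.1652] gap 0.014 ff 30.0 ft [-0.3 -0.6 -2.2]
t 44.4 tcp [ 0.6194 -0.1199  0.2895] gap 0.088 ff 0.0 ft [ 0.   1.1 -0.5]
scene 249 along 0.1 across 0.0059 ztop 0.188 (array([ 0.627, -0.02 ]), array([0.0294, 0.0153]), 89.9)
scene 253 along -0.0 across 0.006 ztop 0.188 (array([ 0.6197, -0.114 ]), array([0.0226, 0.0416]), 24.8)
side 176 along 0.007 across -0.0031 ztop 0.187 (array([ 0.6178, -0.1182]), array([0.0317, 0.0143]), 86.9)
side 199 along 0.107 across -0.0031 ztop 0.188 (array([ 0.6222, -0.0182]), array([0.0307, 0.0143]), 87.4)
```

The saddle2 knock (about 3 cm) was caught by the fresh look, and it now hangs on the rail. Now saddle1 next to the pump; first I check which side the wrist camera sits on.

```bash
python3 - <<'E'
from h import *
c,yr,b=find(.4537,-.2555);d=snap("wrist");print("cam-tcp",(np.linalg.inv(d["view"])[:3,3]-state()["ee_pos"]).round(3))
P=wcloud(d);t=P[box(P,.4,.52,-.47,-.28,.15,.2)];print("pump top max y",t[:,1].max().round(3))
e=P[box(P,.4,.52,-.47,-.28,.178,.2)];print(rect(e))
E
```

```text
found [ 0.4541 -0.2556] [0.0621 0.0442] 1.6 ztop 0.093 coloured in swath 0
cam-tcp [0.001 0.068 0.154]
pump top max y -0.356
(array([ 0.4532, -0.3804]), array([0.0496, 0.0352]), 88.7)
```

```bash
python3 - <<'E'
from h import *
pick(.4541,-.2556);s=state()
if s["finger_gap"]<.011: raise SystemExit("lost")
p=place(-.10);lower(p);release(p);railcheck()
# look at the pump cap from overhead
move_to([.455,-.33,.34],best([.455,-.33,.34],0));hold(.2)
d,P=cloud("wrist");cv2.imwrite("pics/pump_w.png",d["frame"])
for z in(.176,.181):
    e=P[box(P,.4,.52,-.47,-.28,z,.2)];print(len(e),rect(e),np.percentile(e,[1,99],axis=0).round(4))
v,u=np.argwhere(box(P,.4,.52,-.47,-.3,.14,.2)).T;print(u.min(),u.max(),v.min(),v.max())
c=d["frame"][v.min()-20:v.max()+20,u.min()-20:u.max()+20];k=min(780/c.shape[1],580/c.shape[0]);cv2.imwrite("pics/pump_c.png",cv2.resize(c,None,fx=k,fy=k));print(k)
np.savez("pump.npz",**d)
E
```

```text
found [ 0.4541 -0.2555] [0.0617 0.0437] 0.9 ztop 0.093 coloured in swath 3check
```

```bash
python3 - <<'E'
from h import *
d,P=cloud("wrist");f=d["frame"].astype(int);c=np.array([.4541,-.2556])
col=P[box(P,.33,.55,-.36,-.14,.02,.11)&(f.max(2)-f.min(2)>80)];yr=np.radians(1.4)
L=(col[:,:2]-c)@np.array([[np.cos(yr),-np.sin(yr)],[np.sin(yr),np.cos(yr)]])
s=abs(L[:,1])<.03
print(len(col),L.min(0).round(3),L.max(0).round(3));
for w in(.010,.014,.018,.022):
    k=abs(L[:,1])<w;print(w,k.sum(),L[k,0].max().round(4) if k.any() else None,col[k,2].max().round(3) if k.any() else None)
E
```

```text
1813 [-0.124 -0.012] [-0.063  0.054]
0.01 261 -0.079 0.092
0.014 382 -0.0714 0.093
0.018 533 -0.0636 0.093
0.022 711 -0.0631 0.093
```

The yellow decoy is at least 14 mm clear of the finger backs within the finger width (±14 mm), so it's safe to proceed.

```bash
sed -i 's/abs(L\[:,0\])<.065/abs(L[:,0])<.062/' h.py; python3 - <<'E'
from h import *
pick(.4541,-.2556);s=state()
if s["finger_gap"]<.011: raise SystemExit("lost")
p=place(-.10);lower(p);release(p);railcheck()
move_to([.455,-.33,.34],best([.455,-.33,.34],0));hold(.2)
d,P=cloud("wrist");cv2.imwrite("pics/pump_w.png",d["frame"])
for z in(.176,.181):
    e=P[box(P,.4,.52,-.47,-.28,z,.2)];print(len(e),rect(e),np.percentile(e,[1,99],axis=0).round(4))
v,u=np.argwhere(box(P,.4,.52,-.47,-.3,.14,.2)).T;print(u.min(),u.max(),v.min(),v.max())
c=d["frame"][max(v.min()-20,0):v.max()+20,u.min()-20:u.max()+20];k=min(780/c.shape[1],580/c.shape[0]);cv2.imwrite("pics/pump_c.png",cv2.resize(c,None,fx=k,fy=k));print(k)
np.savez("pump.npz",**d)
E
```

```text
found [ 0.454  -0.2555] [0.0617 0.0437] 1.2 ztop 0.093 coloured in swath 0
t 50.0 tcp [ 0.4539 -0.2555  0.0688] gap 0.0137 ff 30.0 ft [-0.6  0.3 -0.9]
t 52.1 tcp [ 0.4539 -0.2555  0.2598] gap 0.0138 ff 30.0 ft [-0.1 -0.1 -2.2]
scene 442 feet below tcp -0.0663 xy [ 0.4671 -0.2685]
side 292 feet below tcp -0.0672 xy [ 0.4501 -0.2409]
t 53.2 tcp [ 0.6147 -0.2205  0.2709] gap 0.0138 ff 30.0 ft [-0.3 -0.1 -2.5]
scene 508 feet below tcp -0.0667 xy [ 0.6463 -0.2215]
side 441 feet below tcp -0.0676 xy [ 0.6133 -0.2168]
t 55.3 tcp [ 0.6154 -0.2199  0.1651] gap 0.0134 ff 30.0 ft [ 0.5 -0.5 -1.8]
t 58.4 tcp [ 0.6153 -0.2199  0.2895] gap 0.0878 ff 0.0 ft [0.7 1.  0.4]
scene 247 along 0.1 across 0.0061 ztop 0.188 (array([ 0.6277, -0.0199]), array([0.0157, 0.0296]), 3.6)
scene 253 along -0.001 across 0.0061 ztop 0.188 (array([ 0.6241, -0.122 ]), array([0.0319, 0.021 ]), 69.5)
scene 257 along -0.1 across 0.0062 ztop 0.188 (array([ 0.6188, -0.22  ]), array([0.0187, 0.0298]), 3.2)
side 145 along -0.092 across -0.0031 ztop 0.188 (array([ 0.6139, -0.2166]), array([0.0313, 0.0149]), 83.9)
side 175 along 0.007 across -0.0031 ztop 0.188 (array([ 0.6183, -0.1183]), array([0.0322, 0.0151]), 85.7)
side 198 along 0.107 across -0.0032 ztop 0.188 (array([ 0.6221, -0.0175]), array([0.0299, 0.0139]), 88.7)
1647 (array([ 0.4547, -0.3793]), array([0.0745, 0.035 ]), 85.0) [[ 0.4373 -0.4147  0.1768]
 [ 0.4731 -0.3453  0.1859]]
1467 (array([ 0.4542, -0.3814]), array([0.0704, 0.035 ]), 85.9) [[ 0.4373 -0.4149  0.1811]
 [ 0.472  -0.3492  0.1859]]
302 348 228 314
4.603174603174603
```

View pics/pump_c.png

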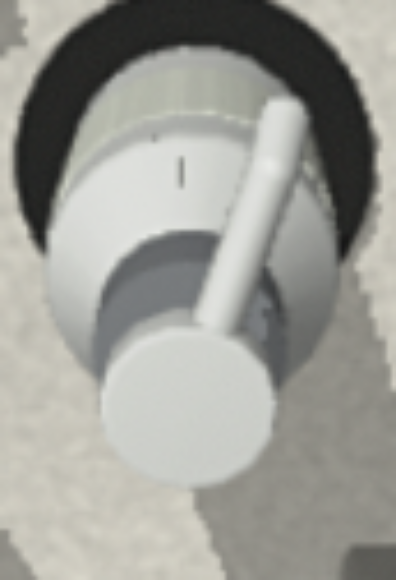

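The crop shows the cap disc centred at crop px (188,408), i.e. about (0.455, −0.397), top 0.184–0.186. All three saddles hang at 0.188. Press the cap with closed fingers.

```bash
python3 - <<'E'
from h import *
close();p=[.455,-.397];move_to([*p,.25],best([*p,.25],0));move_l([*p,.197],.08);hold(.3);f0=state()["ft_force"][2];st()
for z in np.arange(.193,.1745,-.0015):
    move_l([*p,z],.02);hold(.15);s=state();print(z.round(4),round(s["ee_pos"][2],4),round(s["ft_force"][2]-f0,1),end="; ")
    if s["ft_force"][2]-f0>16:break
hold(.5);st();d,P=cloud("scene");e=P[box(P,.42,.49,-.42,-.34,.15,.183)];np.savez("press.npz",**d)
move_l([*p,.26],.1);gripper_open();hold(.3)
d,P=cloud("scene");e=P[box(P,.42,.49,-.43,-.34,.17,.2)];print("cap z after",np.percentile(e[:,2],[50,95]).round(3));st();railcheck()
E
```

```text
t 62.6 tcp [ 0.4551 -0.3972  0.1975] gap 0.0005 ff 0.0 ft [ 0.2 -0.3  1. ]
0.193 0.1929 -0.5; 0.1915 0.1919 0.9; 0.19 0.1902 1.9; 0.1885 0.1887 2.8; 0.187 0.1871 3.9; 0.1855 0.1857 4.5; 0.184 0.1844 4.3; 0.1825 0.183 6.0; 0.181 0.1818 6.2; 0.1795 0.1804 5.9; 0.178 0.1803 10.5; 0.1765 0.1802 15.7; 0.175 0.1801 20.8; t 68.4 tcp [ 0.4552 -0.3971  0.1801] gap 0.0007 ff 10.6 ft [-4.6  3.7 21.9]
cap z after [0.183 0.187]
t 71.1 tcp [ 0.455 -0.397  0.26 ] gap 0.0878 ff 0.0 ft [-0.   0.1  0.1]
scene 251 along 0.099 across 0.0058 ztop 0.188 (array([ 0.6238, -0.0204]), array([0.0314, 0.0254]), 75.7)
scene 252 along -0.0 across 0.0062 ztop 0.188 (array([ 0.6224, -0.1224]), array([0.0338, 0.0186]), 70.0)
scene 265 along -0.1 across 0.0061 ztop 0.189 (array([ 0.6113, -0.2223]), array([0.0368, 0.0329]), 82.1)
side 143 along -0.092 across -0.003 ztop 0.187 (array([ 0.614 , -0.2176]), array([0.0311, 0.0137]), 86.3)
side 176 along 0.007 across -0.0032 ztop 0.188 (array([ 0.6181, -0.1178]), array([0.0315, 0.0147]), 87.7)
side 198 along 0.107 across -0.0031 ztop 0.187 (array([ 0.6219, -0.0172]), array([0.0309, 0.0141]), 87.0)
```

The cap bottomed at 12 mm with the force rising to 21 N, then came back up. Finally the far-clip flush.

```bash
python3 - <<'E'
from h import *
move_to([.45,-.1,.34],best([.45,-.1,.34],np.pi/2))
gauge_grip()
t=H0-.086*GY;move_l(list(t),.05);hold(.4);st()
def chk():
    d,P=cloud("scene");f=d["frame"].astype(int);L=P-H0;lx=L@np.array([np.cos(YAW),np.sin(YAW),0]);ly=L@GY
    dk=(f.max(2)<62)
    po=dk&(lx>.027)&(lx<.041)&(ly<-.07)&(ly>-.105)&(P[...,2]>.0165)&(P[...,2]<.026)
    fi=dk&(lx>.045)&(lx<.07)&(ly<-.07)&(ly>-.105)&(P[...,2]>.016)&(P[...,2]<.036)
    print("pointer",po.sum(),ly[po].mean().round(4),"fin",fi.sum(),ly[fi].mean().round(4));return d
d=chk();cv2.imwrite("pics/far.png",cv2.resize(d["frame"][200:285,400:520],(790,560),interpolation=2));hold(2.2);chk();st()
E
```

```text
t 76.8 tcp [0.501  0.3351 0.056 ] gap 0.0116 ff 30.0 ft [ 0.9  3.3 -0.8]
t 79.1 tcp [0.5061 0.2511 0.056 ] gap 0.0117 ff 30.0 ft [ 2.9  7.9 -3.5]
pointer 2 -0.0872 fin 32 -0.0877
pointer 3 -0.0875 fin 29 -0.0878
t 81.4 tcp [0.5061 0.2511 0.056 ] gap 0.0117 ff 30.0 ft [ 2.7  8.5 -4.5]
```

View pics/far.png

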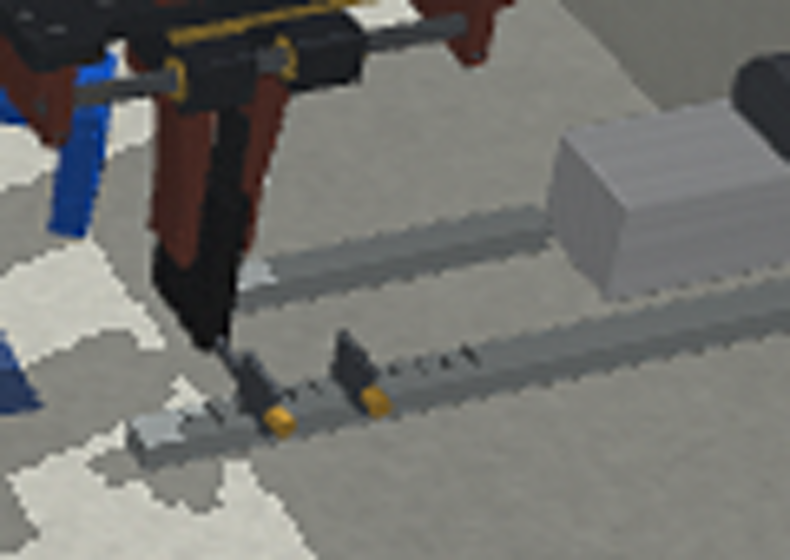

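The picture shows the pointer running straight into the far fin (crop px 235,360). Pointer and fin sit at −87.3 and −87.8 mm, so they are lined up. Hold, send it home, and take a final check.

```bash
python3 - <<'E'
from h import *
gauge_home();railcheck()
p=[.42,.1,.36];move_to(p,best(p,np.pi/2));hold(.5)
cv2.imwrite("pics/final.png",snap("scene")["frame"]);st()
E
```

```text
t 84.2 tcp [0.5061 0.2511 0.056 ] gap 0.0118 ff 30.0 ft [ 3.3  9.  -3.2]
t 85.7 tcp [0.5011 0.3336 0.056 ] gap 0.0116 ff 30.0 ft [ 0.4  4.3 -1.1]
handle home (array([0.501 , 0.3363]), array([0.0432, 0.0116]), 3.4)
saddle3 (array([0., 0.]), array([0., 0.]), 0.0)
t 88.8 tcp [0.5    0.2899 0.2988] gap 0.0878 ff 0.0 ft [-0.2  0.2  0. ]
scene 251 along 0.099 across 0.0057 ztop 0.188 (array([ 0.6217, -0.0195]), array([0.0294, 0.0294]), 81.2)
scene 255 along -0.001 across 0.006 ztop 0.189 (array([ 0.6222, -0.1191]), array([0.0316, 0.0192]), 87.2)
scene 263 along -0.1 across 0.0061 ztop 0.188 (array([ 0.6117, -0.2189]), array([0.0334, 0.0357]), 88.4)
t 90.3 tcp [0.4201 0.1001 0.3599] gap 0.088 ff 0.0 ft [-0.5 -1.  -0.2]
```

View pics/final.png

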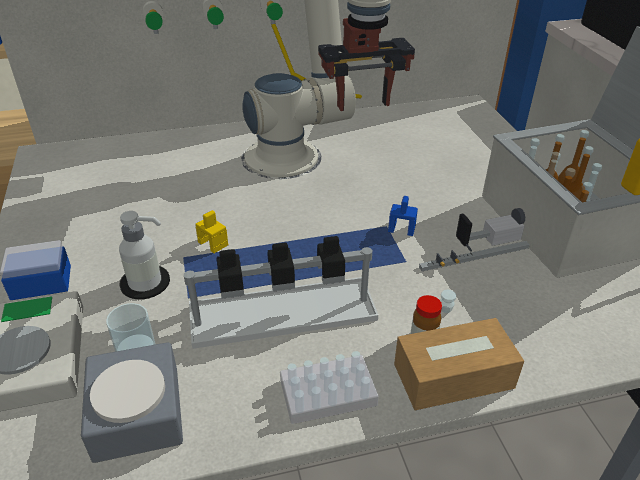

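The final view shows three saddles on the rail at (230,270), (282,263) and (331,257). The gauge is home at (464,230), the pump cap is up, and the jar, beaker and stopper are unmoved.

```bash
python3 -c "
from bench import *
print(job_done())"
```

```text
the job is handed in; nothing more can be done
None
```

The job is done in the order asked and handed in at about 90 s of the 210 s: gauge held at the near clip and sent home, all three saddle weights found hung on the rail, pump cap pressed fully down and back up, gauge held at the far clip and sent home, with the jar, beaker and stopper left untouched.

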